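# Refit the cover of the RF filter box

## Task

Put the loose aluminium cover back on the grey filter box: set it down lightly on top of the two locating studs with its holes still clear of them to one side, then slide it gently along the lip until both holes drop over the studs and it lies flush on the rim. Then let go of it and push the latch fully home over its edge. Do not force the cover, and leave the other things where they are.

Things in the scene. Friction and masses are not known exactly. Their poses are not given: they have to be found in the camera images.
- box_rim (a point): Centre of the rim of the fixed grey filter box, 60 mm above the bench. The box is open at the top, 236 mm long (this frame's y) and 100 mm wide (x); its flat end sills (76 mm each) and 8 mm side walls are level with the rim. z points up. The lip is on its +x side, the latch on its -x side.
- lip_mid (a point): Middle of the top edge of the box's lip, on its inner face: a straight upstand along y, 4 mm thick, rising 16 mm above the rim, 45.5 mm from the centre line. A cover touching it with a long edge has its holes within about 1 mm of the studs' line, so it squares and guides the cover.
- stud_mid (a point): Nominal midpoint of the two stud tops. The steel studs, 8 mm diameter with tips rounded 1.5 mm, stand 6 mm above the end sills, 124 mm apart along y. Their rail is clamped in slots: as a pair they stand shifted by anything from -14 to +14 mm along y from this point (never along x). The shift is not measured and does not give under hand force.
- cover_grip (a point): Middle of the grip rib of the loose cover: an aluminium plate 90 mm (this frame's x) by 200 (y) by 5 thick, 0.22 to 0.37 kg, flat on the bench at first. The rib, 12 mm thick (y), 50 long (x), rises 36 above the plate; this point is over the plate's centre, 26 mm above its underside. Two 11.5 mm holes lie at x = 0, y = +62 and -62 mm. Same either way round; seated, its underside is on the rim.
- latch (a joint): Travel of the box's slide latch in m: about 0 is drawn back, 0.026 is fully home. It slides along +x of the box frame with some 2 N of friction and stays where it is left.
- latch_knob (a point): Centre of the latch's black knob, 12 mm (x) by 30 mm (y) by 26 mm tall, on the box's -x side on a flat steel tongue (32 wide, 5 thick); this point is 24.8 mm above the rim. Axes as the box's; pushed towards +x. The tongue's tip is 32 mm ahead of this point and its underside 6.8 mm above the rim: it clears a seated cover, but strikes one still riding on the studs.
- handset: Bystander: black hand-held radio lying on its back, 115 x 56 x 32 mm with a 100 mm stub aerial; origin under its centre.
- screwdriver: Bystander: screwdriver lying on the bench; origin under its centre.
- connector: Bystander: small upright brass connector, 22 mm across, 34 mm tall; origin under its centre.
- attenuator: Bystander: upright dark steel cylinder, 32 mm across, 59 mm tall; origin under its centre.
- mug: Bystander: white mug, 80 mm across, 92 mm tall; origin under its centre.
- mini_switch: Bystander: small white network switch, 100 x 160 x 28 mm; origin under its centre.
- filter_box: The grey filter box itself with all it carries (studs, lip, latch); origin on the bench under the middle of the rim, 60 mm below it, axes as for the rim. Its studs and sheet metal bend if the cover is pressed or pushed against them hard: keep well below 40 N.
Things that resemble listed ones, but are neither listed nor needed, are in the scene too. What is shaped like the part that bears cover_grip but orange or turquoise is not meant.

How it is judged:
By the outcome, as a careful person would: the job done as asked, in the order asked, and still so for the second after the job is handed in, with the robot touching nothing.
It also fails if it takes over 72 s, if anything falls off the work surface, if the arm or the gripper's body presses on something with over 40 N, if the wrist force passes 120 N, or if a joint passes its speed limit or range.

## Robot

A 6-joint arm with a two-finger parallel gripper is mounted at the origin on the work surface. World frame = base frame: x ahead of the robot, y to its left, z up, the work surface at z = 0. Lengths are in mm, angles in rad, forces in N, time in s.
With the tool pointing down it reaches from about 300 to 825 mm from the base axis. Payload 5.4 kg.
Tool frame: the origin (TCP) lies at the very end of the fingers, on their centre line; the grasp point (between the pads) lies 19 mm behind it; z points along the fingers, y is the line along which they close (so a half turn about z gives the same grasp; the last joint's range is limited). The gripper opens to 92 mm and grips with 3 to 60 N. Pads are 20 mm wide; open, the fingers measure 128 mm over their backs; the gripper's body (75 mm by 189 mm) begins 69 mm behind the grasp point.
Start: joints at [0.989, 0.158, 1.597, -0, 1.386, -0.21], TCP at [208.902, 535.692, 214.601] pointing down, gripper open.
Joint ranges: [-2.91, 2.91], [-0.94, 2.29], [0.18, 2.7], [-1.29, 4.43], [0.17, 2.64], [-3, 3]. Speed limits (rad/s): [2.57, 2.57, 3.14, 3.14, 3.14, 3.14].

## Interface

Orientations are given as a unit quaternion [x, y, z, w].
In Python, from station import manip gives the robot as it stands. The module is installed in compiled form; this text tells all that it offers.
- The arm moves only by the tool carry_out, never from a script. Its argument "motion" is text: rows parted by semicolons, each of 5 numbers parted by spaces: the shift along the tool's x, y, z in units of 400 mm (1.0 is 400 mm), then the turn about the tool's z in units of 180 degrees (1.0 is 180 degrees), then the opening, from 0 (shut) to 1 (fully open). A call has 1 to 20 rows; each row is the pose to reach, as a shift and turn from the pose commanded when the call began, along the tool's axes at that moment, turning the shorter way round; what a row does not reach only later rows make up. A row lasts 1/8 s, in which the tool goes at most 62.5 mm and 10.7 degrees, less where a joint would pass 70% of its speed; a pose out of reach is approached as far as the arm can. A call with a number of a shift or a turn outside -1 to 1 is refused whole. A call with a gripper value outside its range is refused whole. The fingers move at their own pace and stop on an object; the grip force is fixed at half the most. Time passes only in rows, so rows that repeat a pose let the fingers close. It gives the time, the measured TCP pose, the force, the opening and the grip force at its end, in the units of the state.
- manip.sense(): the state, without advancing time (a new reading comes with each control period).
- manip.camera(name): name is "scene" or "side" or "wrist"; returns a dict with "image" (400x640x3 uint8, blue, green, red), "range_z" (400x640 float32, mm along the optical axis (not along the pixel's ray), 0 where there is no reading), "camera_matrix" (3x3 intrinsics, pixels), "view" (4x4, takes a point from world to camera coordinates). Camera axes: x right, y up, looking along -z (the intrinsics and any distortion apply to the point x, -y, -z); pixel columns grow to the right and rows downward; lengths in mm; the calibration is good to about 2 mm. A picture is of the moment at which its call begins.
- manip.close_job(): hands the job in; it is judged then, once.
The state is a dict: "t": time; "joint_positions": joint angles; "qvel": joint speeds; "joint_efforts": joint torques, N m; "tool_pos": TCP position; "eef_rot": TCP orientation; "wrist_force": force on the tool from outside, world axes, zero at the start; "ft_torque": the same for the moment, N m; "width": finger opening in mm; "finger_force": force on a finger pad.
Only numpy, scipy, OpenCV 4.12 (cv2) and the standard library are available. Lean on these libraries where they do the work, as an engineer would, in place of code of your own. Each camera call takes 0.05 s, during which the arm holds its last target. There are 200 camera calls.

## Working session

There is one attempt and no reset: what is moved stays moved. The work goes in short steps, Python scripts to look and compute and a tool call to move; the robot and the scene stay as the last step left them, time stands still between calls to the robot, and variables do not carry over. Pictures are saved under pics/ and viewed, at most 10 in all, crops included, and the job is handed in when it is done.

Besides the shell and the picture viewer there is one more tool, called after ">>>" as name(argument=value, ...) on one line, values as JSON. carry_out: Moves the arm, as the interface text tells. Its arguments: {"type":"object","properties":{"motion":{"type":"string"}},"required":["motion"]}

```bash
mkdir -p pics; cat > h.py <<'E'
import numpy as np, cv2
from station import manip
def pts(c):
    K=c["camera_matrix"];V=np.array(c["view"]);z=c["range_z"]
    v,u=np.mgrid[0:z.shape[0],0:z.shape[1]]
    P=np.stack([(u-K[0][2])/K[0][0]*z,-(v-K[1][2])/K[1][1]*z,-z,np.ones_like(z)],-1)
    W=P@np.linalg.inv(V).T
    W[z==0]=np.nan
    return W[...,:3]
def ray(c,u,v,h):
    K=np.array(c["camera_matrix"]);V=np.linalg.inv(np.array(c["view"]))
    d=V[:3,:3]@np.array([(u-K[0,2])/K[0,0],-(v-K[1,2])/K[1,1],-1]);o=V[:3,3]
    return o+d*(h-o[2])/d[2]
E
python3 - <<'E'
from h import *
import pickle
s=manip.sense();print({k:np.round(v,3) for k,v in s.items()})
for n in("scene","side","wrist"):
    c=manip.camera(n);pickle.dump(c,open(n+".pkl","wb"));cv2.imwrite(f"pics/{n}0.png",c["image"])
    print(n,np.round(c["camera_matrix"],1).tolist(),np.round(np.linalg.inv(c["view"])[:3,3]),c.keys())
E
```

```text
{'t': np.float64(0.0), 'joint_positions': array([ 0.989,  0.159,  1.598, -0.   ,  1.386, -0.21 ]), 'qvel': array([ 0.002, -0.   ,  0.002,  0.   ,  0.   , -0.001]), 'joint_efforts': array([ 3.0000e-03, -3.8559e+01, -3.2210e+01,  7.0000e-02,  3.8000e-02,
       -0.0000e+00]), 'tool_pos': array([208.556, 535.16 , 213.589]), 'eef_rot': array([ 0.185,  0.983, -0.001, -0.   ]), 'wrist_force': array([ 0.598,  0.853, -0.228]), 'ft_torque': array([-0.009, -0.023,  0.021]), 'finger_force': np.float64(0.0), 'width': np.float64(92.034)}
scene [[487.1, 0.0, 317.1], [0.0, 487.1, 197.6], [0.0, 0.0, 1.0]] [1761. -495.  951.] dict_keys(['image', 'range_z', 'camera_matrix', 'view'])
side [[476.3, 0.0, 314.6], [0.0, 476.3, 198.4], [0.0, 0.0, 1.0]] [  303. -1027.   932.] dict_keys(['image', 'range_z', 'camera_matrix', 'view'])
wrist [[283.7, 0.0, 321.3], [0.0, 283.7, 200.1], [0.0, 0.0, 1.0]] [129. 567. 383.] dict_keys(['image', 'range_z', 'camera_matrix', 'view'])
```

View pics/scene0.png

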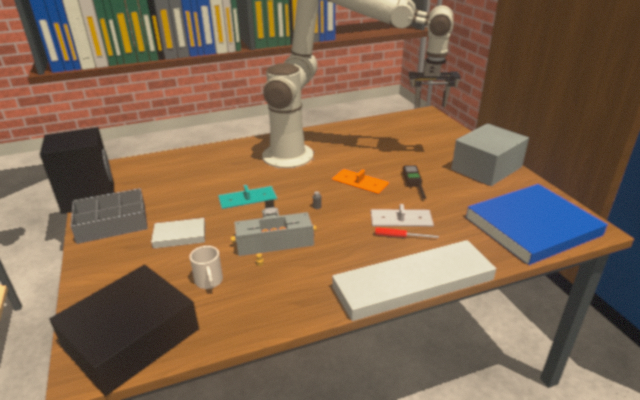

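View pics/side0.png

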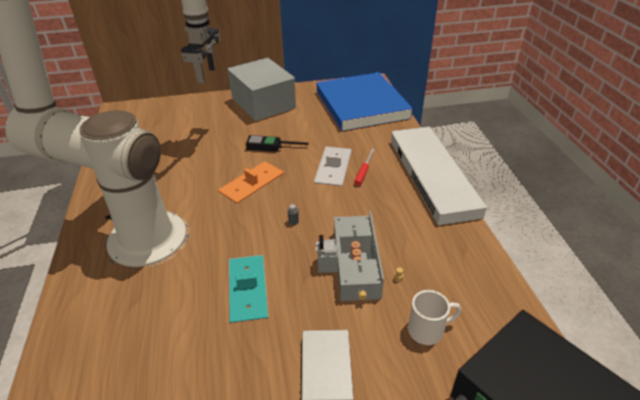

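The scene view shows the loose aluminium cover at (402,217). The orange plate (360,180) and turquoise plate (248,196) are lookalikes by colour, so they are not meant. The grey box is at (273,232), and the divided grey tray (109,214) has no studs. In the side view the cover is at (333,165), the box at (357,257) and the latch knob at (322,245). I'll confirm with an enlarged crop and measure.

```bash
python3 - <<'E'
from h import *
import pickle
c=pickle.load(open("side.pkl","rb"));im=c["image"]
cv2.imwrite("pics/crop1.png",cv2.resize(im[135:310,270:420],None,fx=3.4,fy=3.4,interpolation=cv2.INTER_CUBIC))
for n,box in(("side",(140,190,305,360)),("scene",(203,232,362,440))):
    c=pickle.load(open(n+".pkl","rb"));W=pts(c);im=c["image"]
    hsv=cv2.cvtColor(im,cv2.COLOR_BGR2HSV)
    m=np.zeros(im.shape[:2],np.uint8);r=np.s_[box[0]:box[1],box[2]:box[3]]
    m[r]=((hsv[...,1]<60)&(hsv[...,2]>90))[r]*255
    k,l,st,ce=cv2.connectedComponentsWithStats(m);i=1+np.argmax(st[1:,4]);m=l==i
    print(n,st[i],np.nanpercentile(W[m][:,2],[5,25,50,75,95]))
    P=np.array([ray(c,u,v,5)[:2] for v,u in np.argwhere(m&(W[...,2]<14))],np.float32)
    print("rect",cv2.minAreaRect(P))
    T=W[m&(W[...,2]>20)];print("rib n",len(T),T.mean(0) if len(T) else 0,T[:,2].max() if len(T) else 0)
    if len(T)>5: print(cv2.minAreaRect(T[T[:,2]>33][:,:2].astype(np.float32)))
for n,b in(("side",(200,310,300,400)),("scene",(190,265,220,330))):
    c=pickle.load(open(n+".pkl","rb"));W=pts(c);R=W[b[0]:b[1],b[2]:b[3]].reshape(-1,3)
    print(n,"hist",np.histogram(R[:,2][~np.isnan(R[:,2])],np.arange(-5,105,5)))
    for lo,hi in((54,63),(70,80),(82,96)):
        T=R[(R[:,2]>lo)&(R[:,2]<hi)];print(lo,len(T),np.round(T.mean(0),1),cv2.minAreaRect(T[:,:2].astype(np.float32)))
E
```

```text
side [ 314  147   37   39 1018] [ 1.60291118  3.84299261  5.57826919  7.648716   35.33469794]
rect ((583.3220825195312, 220.80807495117188), (205.4459991455078, 91.2831039428711), 67.71248626708984)
rib n 106 [582.35653487 217.09318681  33.82046747] 45.23371637917012
((582.0202026367188, 219.01162719726562), (19.904722213745117, 47.517616271972656), 71.69770050048828)
scene [372 205  60  21 889] [ 2.15382019  4.20081585  5.79207083  7.57210737 23.61955753]
rect ((585.7252197265625, 222.219482421875), (195.96627807617188, 88.38388061523438), 68.61083984375)
rib n 51 [594.60866173 217.99950623  34.55467431] 46.49315564963251
((589.0269775390625, 221.46434020996094), (10.278636932373047, 46.0249137878418), 66.80815124511719)
side hist (array([3378, 3378,  293,  140,  122,  126,  127,  155,  197,  223,  181,
        144, 1132,  879,   96,  190,   97,    6,    9,    6,   40]), array([ -5,   0,   5,  10,  15,  20,  25,  30,  35,  40,  45,  50,  55,
        60,  65,  70,  75,  80,  85,  90,  95, 100]))
54 1956 [ 538.5 -226.5   59.5] ((522.18701171875, -209.80625915527344), (242.880310058593
[... 275 characters left out ...]
93357849121), 78.54167938232422)
scene hist (array([2400, 2424,  431,  131,  142,  156,  154,  184,  176,  179,  174,
        166,  563,  422,  129,  186,   68,   15,    9,   14,   20]), array([ -5,   0,   5,  10,  15,  20,  25,  30,  35,  40,  45,  50,  55,
        60,  65,  70,  75,  80,  85,  90,  95, 100]))
54 949 [ 540.2 -210.1   59.1] ((543.857421875, -204.8525390625), (187.94287109375, 438.6517639160156), 12.59667682647705)
70 254 [ 562.  -213.4   73.6] ((530.5777587890625, -208.63955688476562), (234.88595581054688, 145.32443237304688), 81.43666076660156)
82 36 [ 464.1 -197.2   89.9] ((462.519775390625, -198.71005249023438), (15.970011711120605, 31.083311080932617), 2.311607599258423)
```

View pics/crop1.png

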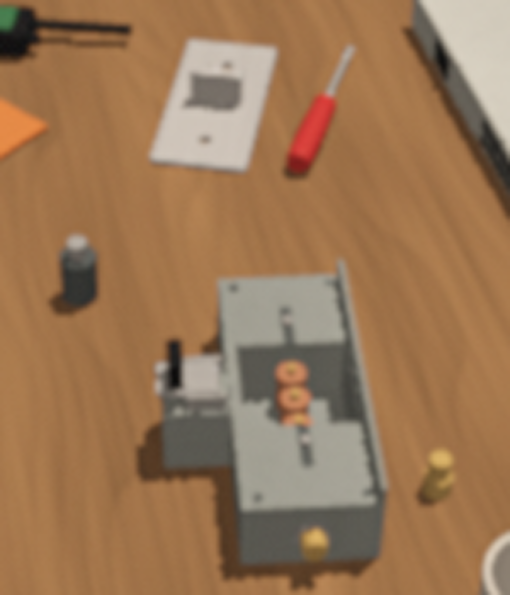

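The crop confirms the bare aluminium cover with its rib and two holes at crop (213,100), and the grey box with lip, studs and knob. The cover centre is about (584,221) with its long axis at about 68°. Next I look at the box with the wrist camera from above.

```bash
cat >> h.py <<'E'
from scipy.spatial.transform import Rotation as Ro
def to(x,y,z,yaw=None):
    "units for a move of TCP to x,y,z with tool y at yaw deg (mod 180)"
    s=manip.sense();R=Ro.from_quat(s["eef_rot"]).as_matrix()
    d=R.T@(np.array([x,y,z])-s["tool_pos"])/400
    cur=np.degrees(np.arctan2(R[1,1],R[0,1]));t=0 if yaw is None else -(((yaw-cur+90)%180)-90)/180
    print("move",np.round(d,4),"turn",round(t,4),"curyaw",round(cur,2),"tilt",np.round(R[:,2],4),"pos",np.round(s["tool_pos"],1),"q6",round(s["joint_positions"][5],2),"t",s["t"])
def wr(name):
    import pickle
    c=manip.camera("wrist");pickle.dump(c,open(name+".pkl","wb"));cv2.imwrite(f"pics/{name}.png",c["image"]);return c
E
python3 - <<'E'
from h import *
import pickle
c=pickle.load(open("wrist.pkl","rb"));print(np.round(c["view"],3))
to(540+80,-214-31,170)
E
```

```text
[[ 3.64000e-01  9.31000e-01 -2.00000e-03 -5.74626e+02]
 [-8.89000e-01  3.47000e-01 -2.98000e-01  3.20180e+01]
 [-2.77000e-01  1.10000e-01  9.55000e-01 -3.92887e+02]
 [ 0.00000e+00  0.00000e+00  0.00000e+00  1.00000e+00]]
move [-1.6668 -1.4438  0.1112] turn 0 curyaw 68.7 tilt [-8.0e-04 -1.2e-03 -1.0e+00] pos [208.6 535.3 213.9] q6 -0.21 t 0.15
```

>>> carry_out(motion="-0.78 -0.72 0.0 0 1;-0.78 -0.72 0.0 0 1;-0.78 -0.72 0.0 0 1;-0.78 -0.72 0.0 0 1;-0.78 -0.72 0.0 0 1;-0.78 -0.72 0.0 0 1;-0.78 -0.72 0.0 0 1")

```text
t: 1.02
tool_pos: [395.5, 151.9, 214.5]
eef_rot: [0.185, 0.983, -0.0, 0.0]
wrist_force: [0.3, 0.3, 0.2]
width: 91.8
finger_force: 0.0
```

```bash
python3 -c "
from h import *
to(575,-228,170,82)"
```

```text
move [-0.764  -0.7208  0.1116] turn -0.0743 curyaw 68.63 tilt [ 3.e-04 -1.e-04 -1.e+00] pos [395.5 151.9 214.5] q6 -1.12 t 1.025
```

>>> carry_out(motion="-0.76 -0.72 0.11 -0.075 1;-0.76 -0.72 0.11 -0.075 1;-0.76 -0.72 0.11 -0.075 1;-0.76 -0.72 0.11 -0.075 1;-0.76 -0.72 0.11 -0.075 1;-0.76 -0.72 0.11 -0.075 1;-0.76 -0.72 0.11 -0.075 1;-0.76 -0.72 0.11 -0.075 1;-0.76 -0.72 0.11 -0.075 1;-0.76 -0.72 0.11 -0.075 1")

```text
t: 2.28
tool_pos: [573.4, -223.3, 171.0]
eef_rot: [0.067, 0.998, 0.0, 0.0]
wrist_force: [-0.0, -0.8, 0.1]
width: 91.7
finger_force: 0.0
```

```bash
python3 -c "
from h import *
c=wr('w1');to(575,-228,170,82)"
```

```text
move [-0.0054 -0.0109  0.0029] turn 0.0016 curyaw 82.28 tilt [ 4.e-04 -2.e-04 -1.e+00] pos [ 573.5 -223.4  171.2] q6 -2.0 t 2.325
```

View pics/w1.png

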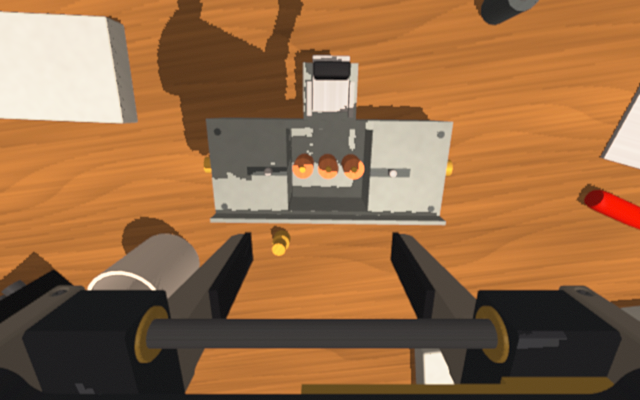

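The wrist view shows the rim corners near (208,119) and (452,122), the lip along row ~218, the studs at (268,171) and (393,173), and the knob at (332,70). I cast rays to get positions.

```bash
python3 - <<'E'
from h import *
import pickle
c=pickle.load(open("w1.pkl","rb"));W=pts(c)
# rim points by depth
ok=(np.abs(W[...,2]-60)<4);ok[:105]=0;ok[235:]=0;ok[:,:195]=0;ok[:,465:]=0
k,l,st,ce=cv2.connectedComponentsWithStats(ok.astype(np.uint8));
for i in range(1,k):
    if st[i,4]>500: print(st[i])
m=ok&np.isin(l,[i for i in range(1,k) if st[i,4]>300])
P=np.array([ray(c,u,v,60)[:2] for v,u in np.argwhere(m)],np.float32);print("rim",cv2.minAreaRect(P),"z",np.nanmedian(W[m][:,2]))
tip=(W[...,2]>72)&(W[...,2]<80);tip[:205]=0;tip[232:]=0;tip[:,:205]=0;tip[:,455:]=0
P=np.array([ray(c,u,v,76)[:2] for v,u in np.argwhere(tip)],np.float32);print("lip",len(P),cv2.minAreaRect(P))
kn=(W[...,2]>90)&(W[...,2]<105);kn[:50]=0;kn[95:]=0;kn[:,:290]=0;kn[:,370:]=0
P=np.array([ray(c,u,v,98)[:2] for v,u in np.argwhere(kn)],np.float32);print("knob",len(P),cv2.minAreaRect(P))
g=cv2.cvtColor(c["image"],cv2.COLOR_BGR2GRAY)
for u0,v0 in((268,171),(393,173)):
    a=g[v0-6:v0+7,u0-7:u0+8]; print(a)
    print(ray(c,u0,v0,66))
for u,v in((208,119),(452,122),(213,223),(445,224)):print(u,v,np.round(ray(c,u,v,60),1))
print("block behind knob",np.round(W[50:120:5,332,:],0).tolist())
E
```

```text
[  206   105   247   113 16105]
rim ((538.6138305664062, -210.8013458251953), (236.256591796875, 111.5897445678711), 81.53083038330078) z 59.68954518243726
lip 1179 ((592.7250366210938, -218.62916564941406), (235.56834411621094, 6.286877155303955), 81.35258483886719)
knob 649 ((458.4853210449219, -198.72555541992188), (29.148319244384766, 12.202754020690918), 82.24378204345703)
[[ 94  94  93  95  95  95  94  95  94  98 109 113 113 110  98]
 [ 80  81  81  82  83  84  85  86  84  84  83  82  83  84  86]
 [ 60  60  59  61  67  73  79  82  76  72  67  65  64  65  66]
 [ 54  54  53  57  72  88  96  96  92  79  67  57  54  55  56]
 [ 51  52  54  69  92 108 113 112 106  92  76  61  54  53  54]
 [ 56  58  63  83 104 114 117 115 112 100  80  65  53  50  52]
 [ 83  84  85  96 106 110 111 109 108 100  85  70  59  58  58]
 [106 106 104 108 117 120 119 118 119 113  93  86  84  84  84]
 [108 107 105 119 156 171 170 171 175 155 109 101 104 105 106]
 [114 113 112 132 180 207 211 213 212 182 126 112 116 116 114]
 [152 150 149 155 178 203 207 203 198 179 157 154 155 152 146]
 [185 185 185 185 188 194 
[... 766 characters left out ...]
137 137]
 [188 187 186 184 184 196 210 212 208 195 183 179 176 176 175]
 [209 209 210 209 209 208 210 210 207 206 206 207 206 206 205]
 [212 212 212 213 213 212 212 210 209 211 210 210 211 211 211]]
[ 555.30818876 -148.75201297   66.        ]
208 119 [ 480.7 -318.7   60. ]
452 122 [514.8 -88.6  60. ]
213 223 [ 585.1 -340.3   60. ]
445 224 [619.5 -95.9  60. ]
block behind knob [[427.0, -191.0, 1.0], [432.0, -192.0, -1.0], [448.0, -196.0, 72.0], [455.0, -198.0, 98.0], [459.0, -198.0, 98.0], [462.0, -199.0, 98.0], [464.0, -198.0, 76.0], [468.0, -199.0, 72.0], [472.0, -199.0, 72.0], [476.0, -200.0, 71.0], [480.0, -200.0, 72.0], [484.0, -201.0, 72.0], [489.0, -201.0, 71.0], [493.0, -201.0, 58.0]]
```

```bash
python3 -c "
from h import *
to(610,212,170,68.2)"
```

```text
move [0.0556 1.0909 0.0028] turn 0.0782 curyaw 82.28 tilt [ 4.e-04 -2.e-04 -1.e+00] pos [ 573.5 -223.4  171.2] q6 -2.0 t 2.325
```

>>> carry_out(motion="0.055 1 0 0.078 1;0.055 1 0 0.078 1;0.055 1 0 0.078 1;0.055 1 0 0.078 1;0.055 1 0 0.078 1;0.055 1 0 0.078 1;0.055 1 0 0.078 1;0.055 1 0 0.078 1;0.055 1 0 0.078 1;0.055 1 0 0.078 1")

```text
t: 3.58
tool_pos: [606.1, 173.3, 170.8]
eef_rot: [0.19, 0.982, -0.0, 0.0]
wrist_force: [0.3, -0.4, -0.3]
width: 91.7
finger_force: 0.0
```

```bash
python3 - <<'E'
from h import *
c=wr('w2');W=pts(c);im=c["image"]
hsv=cv2.cvtColor(im,cv2.COLOR_BGR2HSV)
m=((hsv[...,1]<45)&(hsv[...,2]>120)&(W[...,2]<14)).astype(np.uint8)
k,l,st,ce=cv2.connectedComponentsWithStats(m)
for i in range(1,k):
    if st[i,4]>1500:
        P=np.array([ray(c,u,v,5)[:2] for v,u in np.argwhere(l==i)],np.float32);print(st[i],cv2.minAreaRect(P))
near=(W[...,2]>37)&(W[...,2]<46)&(np.hypot(W[...,0]-584,W[...,1]-221)<60)
P=np.array([ray(c,u,v,41)[:2] for v,u in np.argwhere(near)],np.float32);print("rib",len(P),cv2.minAreaRect(P))
to(584.5,221,170,68.2)
E
```

```text
[  267   112   176    77 11945] ((581.95947265625, 223.44705200195312), (199.3199462890625, 88.72622680664062), 68.02804565429688)
rib 542 ((581.806640625, 223.1166534423828), (12.1629056930542, 49.564449310302734), 67.60651397705078)
move [0.0947 0.0903 0.0019] turn -0.0007 curyaw 68.07 tilt [ 1.e-04 -2.e-04 -1.e+00] pos [606.1 173.3 170.8] q6 -1.1 t 3.625
```

View pics/w2.png

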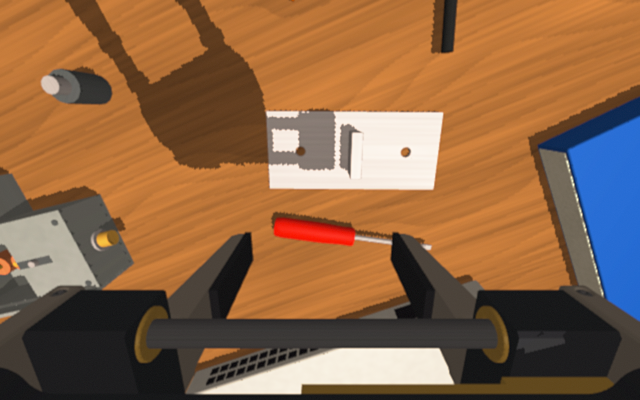

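The cover lies at image (353,150). Its centre is (582,223), its yaw 68°, and its size 199×89 is as specified. The rib centre agrees, so I descend over the rib.

>>> carry_out(motion="0.103 0.093 0 0 1;0.103 0.093 0.1 0 1;0.103 0.093 0.2 0 1;0.103 0.093 0.3 0 1;0.103 0.093 0.36 0 1;0.103 0.093 0.395 0 1;0.103 0.093 0.397 0 1;0.103 0.093 0.397 0 0.5;0.103 0.093 0.397 0 0;0.103 0.093 0.397 0 0;0.103 0.093 0.397 0 0;0.103 0.093 0.397 0 0;0.103 0.093 0.397 0 0")

```text
t: 5.25
tool_pos: [581.6, 224.4, 11.8]
eef_rot: [0.189, 0.982, -0.0, -0.0]
wrist_force: [0.9, 0.7, 0.0]
width: 33.8
finger_force: 0.0
```

```bash
python3 -c "
from h import *
to(582,223.3,170,82);print(manip.sense()['wrist_force'],manip.sense()['ft_torque'])"
```

```text
move [-0.0019 -0.0023 -0.3956] turn -0.0769 curyaw 68.16 tilt [-1.e-04 -0.e+00 -1.e+00] pos [581.6 224.4  11.8] q6 -1.01 t 5.25
[0.88456781 0.70883786 0.04477687] [-0.03587636  0.02336558 -0.03512622]
```

Now finish closing, then lift.

>>> carry_out(motion="0 0 0 0 0;0 0 0 0 0;0 0 0 0 0;0 0 0 0 0;0 0 0 0 0")

```text
t: 5.88
tool_pos: [581.6, 224.3, 11.8]
eef_rot: [0.189, 0.982, -0.0, -0.0]
wrist_force: [0.1, -1.0, 1.4]
width: 11.7
finger_force: 30.0
```

>>> carry_out(motion="0 0 -0.03 0 0;0 0 -0.1 0 0;0 0 -0.2 0 0;0 0 -0.3 0 0;0 0 -0.36 0 0;0 0 -0.395 0 0;0 0 -0.395 0 0;0 0 -0.395 0 0")

```text
t: 6.88
tool_pos: [580.7, 224.3, 168.2]
eef_rot: [0.189, 0.982, -0.0, -0.001]
wrist_force: [0.7, 0.4, -3.7]
width: 11.6
finger_force: 30.0
```

```bash
python3 - <<'E'
from h import *
c=wr('w3');W=pts(c);s=manip.sense()
im=c["image"];hsv=cv2.cvtColor(im,cv2.COLOR_BGR2HSV)
tz=s["tool_pos"][2]
m=((np.abs(W[...,2]-(tz-12+5))<9)&(hsv[...,1]<60)).astype(np.uint8)
k,l,st,ce=cv2.connectedComponentsWithStats(m)
for i in range(1,k):
    if st[i,4]>1500:print(st[i],np.nanmedian(W[l==i][:,2]),cv2.minAreaRect(np.array([ray(c,u,v,np.nanmedian(W[l==i][:,2]))[:2] for v,u in np.argwhere(l==i)],np.float32)))
print(s["wrist_force"],s["ft_torque"],s["width"])
u=np.array([.148,.989]);ux=np.array([.989,-.148]);B=np.array([545.7,-211.6])
p=B+u*-13-ux*3; print(p);to(p[0],p[1],170,81.5)
E
```

```text
[  166   179   312   121 27568] 161.05666062265612 ((581.0520629882812, 224.8081817626953), (199.76065063476562, 89.99242401123047), 68.14280700683594)
[ 0.30294309 -0.39975748 -2.36285192] [-0.05567623  0.0370744   0.00276572] 11.496949366195178
[ 540.809 -224.013]
move [-0.3245 -1.0773 -0.0042] turn -0.0741 curyaw 68.16 tilt [-3.1e-03 -5.0e-04 -1.0e+00] pos [580.6 224.3 168. ] q6 -1.01 t 6.925
```

View pics/w3.png

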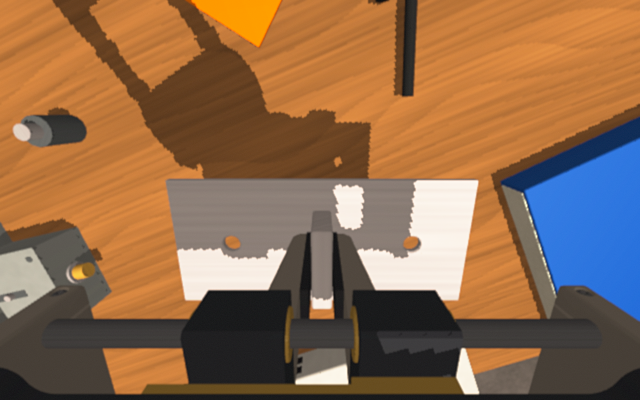

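The cover is held level by its rib: its edges span image columns 167–478 and its centre is within 1 mm of the TCP. Carry it towards the box.

>>> carry_out(motion="-0.1 -0.33 0 -0.02 0;-0.2 -0.66 0 -0.05 0;-0.3 -1 0 -0.074 0;-0.3 -1 0 -0.074 0;-0.3 -1 0 -0.074 0;-0.3 -1 0 -0.074 0;-0.3 -1 0 -0.074 0;-0.3 -1 0 -0.074 0;-0.3 -1 0 -0.074 0;-0.3 -1 0 -0.074 0;-0.3 -1 0 -0.074 0;-0.3 -1 0 -0.074 0")

```text
t: 8.43
tool_pos: [544.4, -190.9, 169.9]
eef_rot: [0.074, 0.997, -0.0, 0.0]
wrist_force: [-0.5, -0.4, -2.8]
width: 11.7
finger_force: 30.0
```

```bash
python3 - <<'E'
from h import *
to(540.8,-224,100,81.5)
E
```

```text
move [-0.0033 -0.0832  0.1746] turn 0.0002 curyaw 81.54 tilt [ 1.e-04 -0.e+00 -1.e+00] pos [ 544.4 -190.9  169.9] q6 -1.97 t 8.425
```

>>> carry_out(motion="-0.0033 -0.083 0.05 0 0;-0.0033 -0.083 0.1 0 0;-0.0033 -0.083 0.15 0 0;-0.0033 -0.083 0.19 0 0;-0.0033 -0.083 0.21 0 0;-0.0033 -0.083 0.212 0 0;-0.0033 -0.083 0.212 0 0;-0.0033 -0.083 0.212 0 0")

```text
t: 9.43
tool_pos: [541.1, -224.9, 85.9]
eef_rot: [0.074, 0.997, -0.0, 0.001]
wrist_force: [-0.9, -0.2, -3.0]
width: 11.6
finger_force: 30.0
```

```bash
python3 - <<'E'
from h import *
to(540.8,-224,78,81.5);s=manip.sense();print(s['wrist_force'],s['ft_torque'])
c=wr('w4');W=pts(c)
# lip top edge and plate edge in view
tip=(W[...,2]>71)&(W[...,2]<81)
k,l,st,ce=cv2.connectedComponentsWithStats(tip.astype(np.uint8))
for i in range(1,k):
    if st[i,4]>300:print(st[i],np.round(np.nanmedian(W[l==i],0),1),cv2.minAreaRect(W[l==i][:,:2].astype(np.float32)))
E
```

```text
move [0.0012 0.0021 0.0197] turn -0.0001 curyaw 81.48 tilt [ 1.3e-03 -9.0e-04 -1.0e+00] pos [ 541.1 -224.9   85.9] q6 -2.02 t 9.425
[-0.90199534 -0.16499999 -3.02660218] [-0.00816661 -0.01595652  0.02233945]
[317  87  52  17 494] [ 447.6 -197.    71.7] ((448.42156982421875, -197.15403747558594), (31.208354949951172, 9.093975067138672), 83.2431869506836)
[ 317  121   50   42 1484] [ 476.4 -201.6   71.7] ((476.7468566894531, -201.27499389648438), (31.409727096557617, 25.770414352416992), 81.18470764160156)
[  166   179   331   127 28269] [ 529.3 -215.8   78.7] ((547.96533203125, -212.08224487304688), (236.96484375, 98.3265609741211), 81.3269271850586)
[105 356  35  38 543] [ 636.  -402.8   75.4] ((639.4425659179688, -404.1965026855469), (45.12548828125, 8.518449783325195), 17.93577003479004)
```

View pics/w4.png

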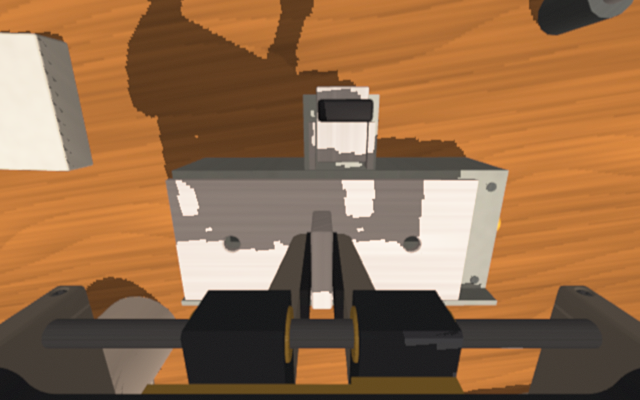

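The cover is over the box and just inside the lip; the right sill is exposed at (485,230), so the holes are about 15 mm to the -y side of the studs. Lower gently.

>>> carry_out(motion="0 0 0.005 0 0;0 0 0.01 0 0;0 0 0.0125 0 0;0 0 0.015 0 0;0 0 0.0165 0 0;0 0 0.0165 0 0")

```text
t: 10.22
tool_pos: [540.6, -224.5, 78.3]
eef_rot: [0.074, 0.997, 0.0, -0.0]
wrist_force: [0.0, -1.0, -2.1]
width: 11.6
finger_force: 30.0
```

>>> carry_out(motion="0 0 0.001 0 0;0 0 0.002 0 0;0 0 0.003 0 0;0 0 0.003 0 0")

```text
t: 10.72
tool_pos: [540.7, -224.6, 77.7]
eef_rot: [0.074, 0.997, -0.0, 0.0]
wrist_force: [-1.6, 1.3, 1.6]
width: 11.7
finger_force: 30.0
```

Light contact on the studs. Now ease towards the lip (+x of the box is −x of the tool).

>>> carry_out(motion="-0.002 0 0.0005 0 0;-0.004 0 0.0005 0 0;-0.006 0 0.0005 0 0;-0.006 0 0.0005 0 0")

```text
t: 11.22
tool_pos: [543.0, -225.2, 77.6]
eef_rot: [0.074, 0.997, -0.0, -0.0]
wrist_force: [-3.4, 1.1, 5.3]
width: 11.8
finger_force: 30.0
```

>>> carry_out(motion="-0.0015 0 0 0 0;-0.003 0 0 0 0;-0.003 0 0 0 0")

```text
t: 11.6
tool_pos: [544.1, -225.4, 77.6]
eef_rot: [0.074, 0.997, -0.0, -0.0]
wrist_force: [-3.0, 0.9, 5.6]
width: 12.0
finger_force: 30.0
```

>>> carry_out(motion="-0.0012 0 0 0 0;-0.0025 0 0 0 0;-0.0025 0 0 0 0")

```text
t: 11.98
tool_pos: [544.3, -225.4, 77.6]
eef_rot: [0.074, 0.997, -0.0, -0.001]
wrist_force: [-7.2, 1.7, 8.3]
width: 11.6
finger_force: 30.0
```

>>> carry_out(motion="-0.0012 0 0 0 0;-0.0025 0 0 0 0;-0.0025 0 0 0 0")

```text
t: 12.35
tool_pos: [544.3, -225.4, 77.6]
eef_rot: [0.074, 0.997, 0.0, -0.002]
wrist_force: [-11.1, 2.4, 9.7]
width: 11.9
finger_force: 30.0
```

In light contact with the lip. Relax slightly and slide along +y.

>>> carry_out(motion="0.0025 0 -0.0005 0 0;0.0025 0.003 -0.0005 0 0;0.0025 0.006 -0.0005 0 0;0.0025 0.009 -0.0005 0 0;0.0025 0.012 -0.0005 0 0;0.0025 0.015 -0.0005 0 0;0.0025 0.015 -0.0005 0 0")

```text
t: 13.22
tool_pos: [544.9, -221.3, 77.7]
eef_rot: [0.074, 0.997, -0.002, -0.001]
wrist_force: [-7.8, -5.3, 3.5]
width: 12.0
finger_force: 30.0
```

>>> carry_out(motion="0 0.003 0 0 0;0 0.006 0 0 0;0 0.009 0 0 0;0 0.012 0 0 0;0 0.015 0 0 0;0 0.015 0 0 0")

```text
t: 13.98
tool_pos: [545.8, -215.3, 77.6]
eef_rot: [0.074, 0.997, -0.002, -0.001]
wrist_force: [-6.7, -6.2, 5.0]
width: 11.7
finger_force: 30.0
```

>>> carry_out(motion="0 0.002 0 0 0;0 0.004 0 0 0;0 0.006 0 0 0;0 0.008 0 0 0;0 0.008 0 0 0")

```text
t: 14.6
tool_pos: [546.5, -209.9, 76.3]
eef_rot: [0.074, 0.997, 0.0, -0.001]
wrist_force: [-3.2, -1.5, -3.4]
width: 12.1
finger_force: 30.0
```

>>> carry_out(motion="0 0.001 0 0 0;0 0.002 0 0 0;0 0.003 0 0 0;0 0.003 0 0 0")

```text
t: 15.1
tool_pos: [546.7, -209.0, 76.6]
eef_rot: [0.074, 0.997, -0.0, -0.001]
wrist_force: [-4.7, -0.9, -3.5]
width: 11.7
finger_force: 30.0
```

Vertical load vanished and the cover dropped: the holes are over the studs at about the measured shift. Now lower gently.

>>> carry_out(motion="0 -0.001 0.001 0 0;0 -0.001 0.003 0 0;0 -0.001 0.005 0 0;0 -0.001 0.005 0 0")

```text
t: 15.6
tool_pos: [546.7, -209.1, 75.2]
eef_rot: [0.074, 0.997, 0.0, -0.001]
wrist_force: [-7.3, 0.3, 0.7]
width: 11.8
finger_force: 30.0
```

>>> carry_out(motion="0.0015 0 0.001 0 0;0.0015 0 0.003 0 0;0.0015 0 0.005 0 0;0.0015 0 0.005 0 0")

```text
t: 16.1
tool_pos: [546.6, -209.1, 73.3]
eef_rot: [0.074, 0.997, 0.0, -0.0]
wrist_force: [-5.8, -1.3, -0.4]
width: 11.6
finger_force: 30.0
```

>>> carry_out(motion="0 0 0.002 0 0;0 0 0.004 0 0;0 0 0.005 0 0;0 0 0.005 0 0")

```text
t: 16.6
tool_pos: [546.6, -209.1, 71.8]
eef_rot: [0.074, 0.997, 0.0, -0.001]
wrist_force: [-7.5, 1.1, 2.7]
width: 11.9
finger_force: 30.0
```

Height matches seated (60+11.8). A small confirming press, then release and look.

>>> carry_out(motion="0.001 0 0.001 0 0;0.001 0 0.001 0 0")

```text
t: 16.85
tool_pos: [546.6, -209.1, 71.8]
eef_rot: [0.074, 0.997, 0.0, -0.0]
wrist_force: [-7.1, 0.2, 3.4]
width: 12.0
finger_force: 30.0
```

>>> carry_out(motion="0 0 0 0 0.3;0 0 0 0 0.5;0 0 0 0 0.5;0 0 0 0 0.5;0 0 0 0 0.5;0 0 -0.03 0 0.5;0 0 -0.1 0 0.5;0 0 -0.2 0 0.5;0 0 -0.25 0 0.5;0 0 -0.25 0 0.5")

```text
t: 18.1
tool_pos: [548.0, -210.1, 173.7]
eef_rot: [0.074, 0.997, -0.001, 0.002]
wrist_force: [-0.2, 0.5, 0.6]
width: 46.1
finger_force: 0.0
```

```bash
python3 - <<'E'
from h import *
c=wr('w5');W=pts(c)
D=np.array([545.7,-211.6]);u=np.array([.148,.989]);ux=np.array([.989,-.148])
X=(W[...,:2]-D)@ux;Y=(W[...,:2]-D)@u
for lo,hi in((-98,-70),(-60,-35),(-35,-12),(12,35),(45,58),(75,98)):
    for a,b in((-40,-20),(-18,-8),(8,18),(20,38)):
        m=(Y>lo)&(Y<hi)&(X>a)&(X<b)&(W[...,2]<75);print(lo,a,m.sum(),np.round(np.nanmedian(W[m][:,2]) if m.any() else 0,2),end="; ")
    print()
kn=(W[...,2]>90)&(W[...,2]<105)&(X<-60)&(X>-110)&(abs(Y)<30)
P=np.array([ray(c,u_,v,98)[:2] for v,u_ in np.argwhere(kn)],np.float32);r=cv2.minAreaRect(P);print("knob",len(P),r,(np.array(r[0])-D)@ux,(np.array(r[0])-D)@u)
to(440,-196,170)
E
```

```text
-98 -40 529 64.68; -98 -18 258 64.67; -98 8 227 64.68; -98 20 392 64.67; 
-60 -40 499 64.74; -60 -18 243 64.62; -60 8 218 64.58; -60 20 370 64.72; 
-35 -40 457 64.73; -35 -18 226 64.72; -35 8 196 64.62; -35 20 343 64.67; 
12 -40 463 64.73; 12 -18 223 64.72; 12 8 201 64.72; 12 20 351 64.65; 
45 -40 258 64.7; 45 -18 127 64.66; 45 8 113 64.68; 45 20 201 64.65; 
75 -40 459 64.66; 75 -18 220 64.66; 75 8 202 64.71; 75 20 345 64.65; 
knob 536 ((458.1373596191406, -198.64515686035156), (29.4827823638916, 10.871097564697266), 81.44298553466797) -88.51676812133795 -0.14693091125489388
move [ 0.2695 -0.0061  0.0037] turn 0 curyaw 81.48 tilt [ 0.0016 -0.001  -1.    ] pos [ 547.  -209.5  171.7] q6 -1.99 t 18.15
```

View pics/w5.png

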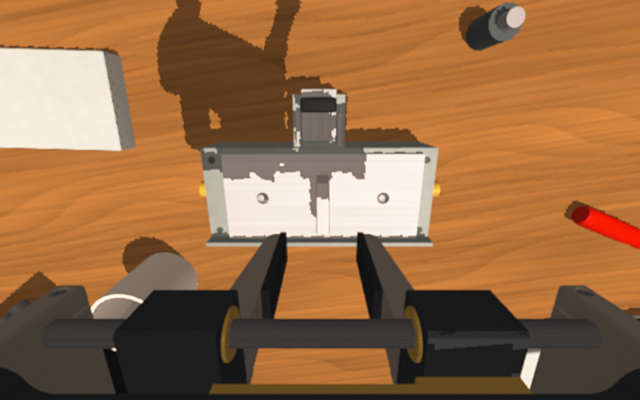

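Flush: the whole plate top measures 64.7 mm, against 65 expected. Both studs are visible in the holes at (262,198) and (383,198). The latch knob is still back at (318,104). Next I go behind the knob with the fingers shut.

>>> carry_out(motion="0.1 -0.006 0 0 0;0.2 -0.006 0 0 0;0.298 -0.006 0 0 0;0.298 -0.006 0 0 0;0.298 -0.006 0 0 0;0.298 -0.006 0 0 0;0.298 -0.006 0.1 0 0;0.298 -0.006 0.17 0 0;0.298 -0.006 0.21 0 0;0.298 -0.006 0.229 0 0;0.298 -0.006 0.229 0 0;0.298 -0.006 0.229 0 0")

```text
t: 19.65
tool_pos: [429.1, -194.6, 80.2]
eef_rot: [0.074, 0.997, -0.001, 0.001]
wrist_force: [-0.3, -0.5, 0.0]
width: 0.5
finger_force: 0.0
```

```bash
python3 - <<'E'
from h import *
D=np.array([545.7,-211.6]);u=np.array([.148,.989]);ux=np.array([.989,-.148])
p=D-ux*80;to(*p,80,81.5);s=manip.sense();print(s["width"],(s["tool_pos"][:2]-D)@ux,(s["tool_pos"][:2]-D)@u)
E
```

```text
move [-0.0947  0.0011  0.0008] turn -0.0001 curyaw 81.48 tilt [ 0.0015 -0.0013 -1.    ] pos [ 429.1 -194.6   80.2] q6 -2.11 t 19.65
0.5431340375959413 -117.86991431531793 -0.424049493566065
```

>>> carry_out(motion="-0.015 0 0 0 0;-0.03 0 0 0 0;-0.04 0 0 0 0;-0.05 0 0 0 0;-0.06 0 0 0 0;-0.07 0 0 0 0;-0.08 0 0 0 0;-0.085 0 0 0 0;-0.085 0 0 0 0")

```text
t: 20.78
tool_pos: [462.3, -199.0, 79.2]
eef_rot: [0.074, 0.997, -0.0, 0.0]
wrist_force: [-0.7, -0.1, -0.2]
width: 0.6
finger_force: 0.2
```

>>> carry_out(motion="-0.005 0 0 0 0;-0.01 0 0 0 0;-0.012 0 0 0 0;-0.012 0 0 0 0")

```text
t: 21.28
tool_pos: [466.8, -199.7, 79.2]
eef_rot: [0.074, 0.997, 0.0, 0.0]
wrist_force: [-2.1, -1.2, 0.5]
width: 0.1
finger_force: 0.7
```

>>> carry_out(motion="-0.0025 0 0 0 0;-0.005 0 0 0 0;-0.005 0 0 0 0")

```text
t: 21.65
tool_pos: [468.4, -199.9, 79.1]
eef_rot: [0.074, 0.997, 0.0, -0.0]
wrist_force: [-3.6, 0.3, 1.1]
width: 0.1
finger_force: 1.7
```

>>> carry_out(motion="-0.0025 0 0 0 0;-0.005 0 0 0 0;-0.005 0 0 0 0")

```text
t: 22.02
tool_pos: [468.5, -199.9, 79.1]
eef_rot: [0.074, 0.997, 0.0, -0.003]
wrist_force: [-11.5, 2.3, 8.1]
width: 0.5
finger_force: 5.7
```

>>> carry_out(motion="-0.002 0 0 0 0;-0.004 0 0 0 0;-0.004 0 0 0 0")

```text
t: 22.4
tool_pos: [468.6, -199.9, 79.1]
eef_rot: [0.074, 0.997, 0.001, -0.005]
wrist_force: [-16.6, 1.8, 13.5]
width: 0.5
finger_force: 8.8
```

Hard stop right at the predicted full travel. Back off and check.

>>> carry_out(motion="0.01 0 0 0 0;0.03 0 0 0 0;0.05 0 0 0 0;0.05 0 -0.1 0 0;0.05 0 -0.2 0 0;-0.1 0 -0.25 0 0;-0.2 0 -0.25 0 0;-0.2 0 -0.25 0 0;-0.2 0 -0.25 0 0")

```text
t: 23.52
tool_pos: [550.5, -212.1, 178.7]
eef_rot: [0.074, 0.997, 0.0, -0.001]
wrist_force: [0.4, -0.7, -0.7]
width: 0.5
finger_force: 0.0
```

```bash
python3 - <<'E'
from h import *
c=wr('w6');W=pts(c)
D=np.array([545.7,-211.6]);u=np.array([.148,.989]);ux=np.array([.989,-.148])
X=(W[...,:2]-D)@ux;Y=(W[...,:2]-D)@u
kn=(W[...,2]>90)&(W[...,2]<105)&(X<-45)&(X>-110)&(abs(Y)<30)
P=np.array([ray(c,u_,v,98)[:2] for v,u_ in np.argwhere(kn)],np.float32);r=cv2.minAreaRect(P);print("knob",r[1],(np.array(r[0])-D)@ux)
for lo,hi in((-95,-70),(70,95)):
    for a,b in((-38,-20),(20,38)):
        m=(Y>lo)&(Y<hi)&(X>a)&(X<b)&(W[...,2]<75);print(np.round(np.nanmedian(W[m][:,2]),2))
print(manip.sense()["t"])
E
```

```text
knob (29.434282302856445, 10.934064865112305) -63.00615755615239
64.71
64.7
64.66
64.61
23.575
```

View pics/w6.png

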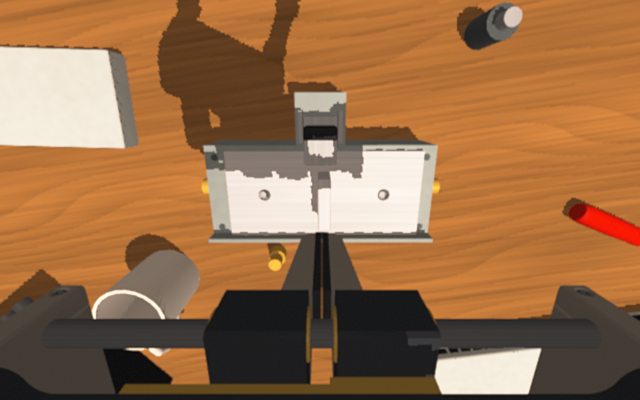

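The knob has moved 25.5 mm to a hard stop, its tongue lies over the cover edge at (320,150), and the cover is flush. I'll hand it in.

```bash
python3 -c "
from station import manip
print(manip.close_job())"
```

```text
the job is handed in; nothing more can be done
None
```

The cover is seated flush over both studs, released and latched home (knob moved about 25.5 mm to its hard stop), with highest sampled forces of about 15 N on the cover and 21 N on the latch; the job was handed in at about 24 s.

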